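# Key and hub on the polishing lathe

## Task

Lay the loose steel key in the keyseat of the polishing lathe's bare shaft, right down on its floor - the shaft has stopped with the keyseat somewhere near the top, so find it by feel or by eye. Then slide the hub on over it, flange first with its keyway on the key, until the flange is fully home against the shoulder, and let go. It is a sliding fit: push only lightly, never force the key or the hub, and leave the other things on the bench alone.

Things in the scene. Friction and masses are not known exactly. Their poses are not given: they have to be found in the camera images.
- shoulder (a point): Fixed point on the axis of the lathe's bare steel shaft, at its shoulder, 130 mm above the bench. y: level, along the shaft towards the motor; z: straight up, whichever way the shaft is turned. The shaft, 32 mm dia, runs from here to y = -60 (last 3 mm tapered to 26 dia). It turns if pushed, against 0.45 N m of drag, and stays.
- seat (a point): Fixed point on the shaft's axis at the middle of the keyseat, 30.5 mm out from the shoulder; axes as the shoulder's. The keyseat is an open-topped slot along the shaft, 11.2 wide, 38 long, both ends closed, its flat floor 11 mm from the axis. The shaft has stopped at random: the slot faces 0 to 0.45 rad to either side of straight up, and no reading tells where.
- lathe: Fixed ivory bench polishing lathe with a grey foot. Origin on the bench under the middle of the bare shaft; axes as the shoulder's. Beyond the shoulder (y = 30) a round nose, 48 to 68 mm dia over 60 mm, swells into the 120 mm dia motor (top 190 mm above the bench), which ends in a buff at about y = 470.
- key: Loose parallel steel key, a plain bar 10 (x) by 36 (y) by 8 mm (z), 23 g, lying flat on a fixed 3 mm rubber mat. Origin at the centre of its underside. In the keyseat its length runs along the shaft, its underside is 11 mm and its top 19 mm from the axis, and its z points out of the slot, so it then shows how the shaft stands. Either end may go first.
- hub: Loose aluminium hub, 0.2 to 0.35 kg, axis level (y). Origin on its axis at the flat flange face. Flange 76 mm dia from y = 0 to -10, then a plain boss 52 mm dia to y = -50. Through bore 33.2 mm; keyway along its whole length at +z, 11.8 wide, its roof 20 from the axis; 2 mm chamfer at the flange face. Lies keyway up. Home: origin at the shoulder, y along the shaft's y, z along the key's.
- cradle: Fixed wooden V-block that carries the hub's boss: 40 mm wide in x, its top 33 mm above the bench, under hub y = -14 to -48, on an 8 mm foot 58 wide. Origin on the bench below the hub's flange face; the hub's axis is 50 mm up, parallel to y.
- articulator: Bystander: dark teal dental articulator with plaster casts, about 110 x 85 x 100 mm. Origin: centre of its underside.
- cast: Bystander: cream plaster dental cast, about 60 mm across, 26 mm tall. Origin: centre of its underside.
- paste: Bystander: white jar of polishing paste, 60 mm dia, 55 mm tall. Origin: centre of its underside.
- spanner: Bystander: steel open-ended spanner lying flat. Origin: middle of its underside.
Things that resemble listed ones, but are neither listed nor needed, are in the scene too. What is shaped like the hub but blue or orange is not meant.

How it is judged:
On the way, in this order (a step that is already met when the one before it is completed fails the run):
1. the key lies in the keyseat, down on its floor, let go of, with the hub not yet on the shaft (y of key in the frame of shoulder between -0.0335 and -0.0275 m and distance between key and seat below 0.013 m and angle between the y axis of key and the y axis of shoulder, either way round below 0.08 rad and contact force between the fingers and key below 0.1 N and distance between hub and shoulder above 0.07 m), for 0.2 s.
2. the hub is on the shaft with its keyway over the key, at least half way along (y of hub in the frame of shoulder above -0.03 m and x of hub in the frame of shoulder between -0.002 and 0.002 m and z of hub in the frame of shoulder between -0.002 and 0.002 m and angle between the z axis of hub and the z axis of key, either way round below 0.14 rad and angle between the y axis of hub and the y axis of shoulder, either way round below 0.06 rad), for 0.05 s.
At the end, for the whole second after the job is handed in: The key lies on the keyseat's floor (within 2 mm; 3 mm along the shaft) and the hub's flange face is within 2 mm of the shaft's shoulder, the hub coaxial with the shaft (within 2 mm, 3 degrees), its keyway over the key (within 8 degrees), both at rest (y of key in the frame of shoulder between -0.0335 and -0.0275 m and distance between key and seat below 0.013 m and angle between the y axis of key and the y axis of shoulder, either way round below 0.08 rad and y of hub in the frame of shoulder above -0.002 m and x of hub in the frame of shoulder between -0.002 and 0.002 m and z of hub in the frame of shoulder between -0.002 and 0.002 m and angle between the z axis of hub and the z axis of key, either way round below 0.14 rad and angle between the y axis of hub and the y axis of shoulder, either way round below 0.06 rad and linear speed of each of hub, key below 0.01 m/s); the robot touches nothing.
It fails at once if the hub is forced on the shaft or the key: more than 30 N between them (contact force between hub and lathe above 30 N or contact force between hub and key above 30 N).
It fails at once if the key is forced into the shaft: more than 40 N between them (contact force between key and lathe above 40 N).
It fails at once if another thing on the bench is shifted by more than 20 mm (distance of any of articulator, cast, paste, spanner from where it was at the start of the episode above 0.02 m).
It also fails if it takes over 72 s, if anything falls off the work surface, if the arm or the gripper's body presses on something with over 40 N, if the wrist force passes 120 N, or if a joint passes its speed limit or range.

## Robot

A 6-joint arm with a two-finger parallel gripper is mounted at the origin on the work surface. World frame = base frame: x ahead of the robot, y to its left, z up, the work surface at z = 0. Lengths are in m, angles in rad, forces in N, time in s.
With the tool pointing down it reaches from about 0.275 to 0.75 m from the base axis. Payload 10.2 kg.
Tool frame: the origin (TCP) lies midway between the tips of the shut fingers; the grasp point (between the pads) lies 19 mm behind it (env.hold_point_z is the distance from the TCP to the grasp point, in m); x points along the fingers, z is the direction in which the jaws open and shut, and the axes are right-handed (so a half turn about x gives the same grasp; the last joint's range is limited). The gripper opens to 85 mm and grips with 20 to 120 N. Pads are 22 mm wide; open, the fingers measure 114 mm over their backs; the gripper's body (76 mm by 85 mm) begins 54 mm behind the grasp point. The pads swing forward as they close: fully open they stand 13 mm farther back than shut.
Start: joints at [-1.422, 0.313, 1.498, -0, 1.331, -0.223], TCP at [0.191, -0.489, 0.231] pointing down, gripper open.
Joint ranges: [-2.94, 2.94], [-0.97, 2.17], [0.19, 2.56], [-1.23, 4.37], [0.02, 3.11], [-2.88, 2.88]. Speed limits (rad/s): [2.39, 2.39, 3.01, 3.14, 3.14, 3.14].

## Interface

Orientations are given as a unit quaternion [x, y, z, w].
In Python, from bench import env, kinematics, monitor, eyes, job gives the robot as it stands. The module is installed in compiled form; this text tells all that it offers. Calls block until the motion is done:
- env.reach(position, orientation): joint-space move of the TCP to a pose.
- env.movel(position, velocity=0.15, frame=None, guard=None): straight line of the TCP; frame=None keeps the orientation; velocity is the mean speed in m/s. With guard (N) it stops when the force on the tool has changed by that much, and returns True; else False.
- env.set_joints(angles): joint-space move.
- env.release() and env.close_gripper(effort=None): open the fingers fully, or close them until they stop; effort is the grip in N (None keeps the last).
- env.hold(seconds).
- kinematics.ik(position, orientation): joint angles nearest the present ones, or None.
- monitor.sense(): the state.
- eyes.grab_frame(name): name is "side" or "top" or "wrist"; returns a dict with "frame" (420x560x3 uint8, red, green, blue), "mtx" (3x3 intrinsics, pixels), "k1" (the pictures are not rectified: a ray, as slopes to the right and down, at radius r is drawn at 1 + k1 r^2 times it, then the intrinsics apply), "view" (4x4, takes a point from world to camera coordinates). Camera axes: x right, y down, z forward; pixel columns grow to the right and rows downward; lengths in m; the calibration is good to about 2 mm. A picture is of the moment at which its call begins. There is no depth.
A pose or a line that the arm cannot do raises env.MotionError and nothing moves.
- job.hand_in(): hands the job in, once; it reports no verdict.
The state is a dict: "clock": time; "joints": joint angles; "qvel": joint speeds; "joint_efforts": joint torques, N m; "position": TCP position; "ee_rot": TCP orientation; "contact_force": force on the tool from outside, world axes, zero at the start; "ft_torque": the same for the moment, N m; "finger_gap": opening from 0.0 (shut) to 1.0 (fully open).
Only numpy, scipy, OpenCV 4.12 (cv2) and the standard library are available. Lean on these libraries where they do the work, as an engineer would, in place of code of your own. Each camera call takes 0.05 s, during which the arm holds its last target. There are 200 camera calls.

## Working session

There is one attempt and no reset: what is moved stays moved. The work goes in short steps, each a Python script; the robot and the scene stay as the last script left them, time stands still between calls to the robot, and variables do not carry over. Pictures are saved under pics/ and viewed, about 8 in all and at most 12, crops included, and the job is handed in when it is done.

```bash
mkdir -p pics
cat > h.py <<'E'
import numpy as np, cv2
from bench import env, kinematics, monitor, eyes, job
def grab(name, fn=None):
    f=eyes.grab_frame(name)
    if fn: cv2.imwrite('pics/'+fn, f['frame'][:,:,::-1])
    return f
def ray(f,u,v):
    K=np.array(f['mtx']); d=np.array([(u-K[0,2])/K[0,0],(v-K[1,2])/K[1,1]]); s=d.copy()
    for _ in range(20): s=d/(1+f['k1']*(s@s))
    V=np.array(f['view']); R=V[:3,:3]; o=-R.T@V[:3,3]; return o,R.T@np.array([s[0],s[1],1.])
def onplane(f,u,v,z):
    o,d=ray(f,u,v); return o+d*(z-o[2])/d[2]
def proj(f,p):
    V=np.array(f['view']); c=V[:3,:3]@np.asarray(p)+V[:3,3]; s=c[:2]/c[2]; s=s*(1+f['k1']*(s@s))
    K=np.array(f['mtx']); return np.array([K[0,0]*s[0]+K[0,2],K[1,1]*s[1]+K[1,2]])
E
python3 - <<'E'
from h import *
a=grab('top','top0.png');b=grab('side','side0.png')
for f in(a,b):print(np.round(f['mtx'],1).tolist(),f['k1'],np.round(f['view'],3).tolist())
s=monitor.sense();print(s['ee_rot'],s['clock'],env.hold_point_z)
E
```

```text
[[440.0, 0.0, 284.3], [0.0, 440.0, 205.9], [0.0, 0.0, 1.0]] -0.11997435449827833 [[-0.009, -1.0, -0.023, -0.097], [-0.988, 0.013, -0.152, 0.557], [0.152, 0.021, -0.988, 0.918], [0.0, 0.0, 0.0, 1.0]]
[[497.1, 0.0, 287.6], [0.0, 497.1, 211.4], [0.0, 0.0, 1.0]] -0.0293154750683911 [[-0.698, -0.716, -0.01, 0.299], [-0.435, 0.435, -0.788, 0.398], [0.569, -0.546, -0.616, 0.759], [0.0, 0.0, 0.0, 1.0]]
[ 0.39924764  0.58407233 -0.3986795   0.58353705] 0.1 0.0187
```

View pics/top0.png

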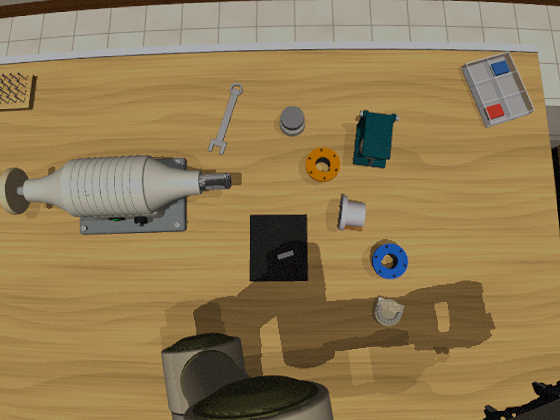

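View pics/side0.png

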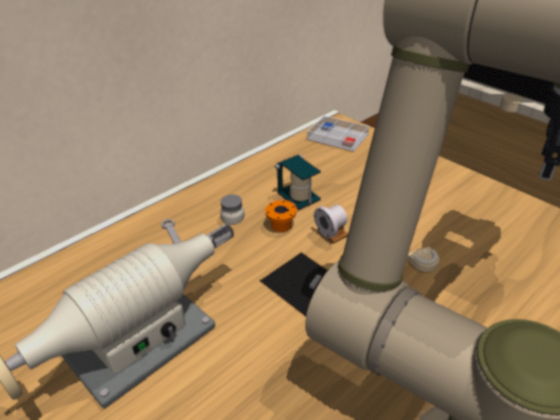

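Top view: the shaft is at (200–232, 181) with its free end pointing right (−y). The key is on the black mat at (286, 255). The silver hub is at (351, 212) with its flange on the left, towards the motor. Next I'll compute rough positions and take close wrist views.

```bash
cat >> h.py <<'E'
from scipy.spatial.transform import Rotation as Ro
def down(yaw=0,tilt=0):
    """tool down, jaw (tool z) along world x turned by yaw about z, then tilt about world y"""
    x=np.array([0,0,-1.]); z=np.array([1.,0,0]); M=np.c_[x,np.cross(z,x),z]
    return (Ro.from_euler('y',tilt)*Ro.from_euler('z',yaw)*Ro.from_matrix(M)).as_quat()
E
python3 - <<'E'
from h import *
f=grab('top')
P=lambda u,v,z:np.round(onplane(f,u,v,z),3).tolist()
print('key',P(286,255,.011),'shaft tip',P(232,181,.13),'shoulder',P(200,181,.13),'hub flange',P(343,213,.05),'boss end',P(365,214,.05))
print('mat corners',P(250,215,.003),P(307,281,.003))
w=eyes.grab_frame('wrist');s=monitor.sense()
T=np.eye(4);T[:3,:3]=Ro.from_quat(s['ee_rot']).as_matrix();T[:3,3]=s['position']
print(np.round(w['mtx'],1).tolist(),w['k1'],np.round(np.linalg.inv(np.array(w['view'])@T),3).tolist())
print(Ro.from_quat(s['ee_rot']).as_matrix().round(2).tolist())
for p in ([.43,.15,.32],[.40,0.,.2],[.49,-.1,.2]):
  for y in (0,np.pi): 
    for t in (-.45,0,.45):
      q=kinematics.ik(p,down(y,t)); print(p,y,t,None if q is None else np.round(q,2).tolist())
E
```

```text
key [0.451, -0.105, 0.011] shaft tip [0.594, -0.001, 0.13] shoulder [0.595, 0.064, 0.13] hub flange [0.538, -0.23, 0.05] boss end [0.535, -0.277, 0.05]
mat corners [0.542, -0.024, 0.003] [0.393, -0.151, 0.003]
[[377.2, 0.0, 283.7], [0.0, 377.2, 214.6], [0.0, 0.0, 1.0]] -0.08954155355725495 [[0.0, -0.278, 0.961, -0.141], [0.0, -0.961, -0.278, 0.071], [1.0, 0.0, -0.0, 0.0], [0.0, 0.0, 0.0, 1.0]]
[[-0.0, 0.93, 0.36], [0.0, 0.36, -0.93], [-1.0, 0.0, -0.0]]
[0.43, 0.15, 0.32] 0 -0.45 [0.1, -0.13, 1.82, -0.05, 1.0, 0.12]
[0.43, 0.15, 0.32] 0 0 [0.08, 0.1, 1.53, -0.0, 1.51, 0.08]
[0.43, 0.15, 0.32] 0 0.45 [0.06, 0.36, 1.27, 0.03, 1.96, 0.07]
[0.43, 0.15, 0.32] 3.141592653589793 -0.45 None
[0.43, 0.15, 0.32] 3.141592653589793 0 None
[0.43, 0.15, 0.32] 3.141592653589793 0.45 None
[0.4, 0.0, 0.2] 0 -0.45 [-0.41, -0.18, 2.19, 0.26, 0.74, -0.57]
[0.4, 0.0, 0.2] 0 0 [-0.3, 0.06, 1.89, -0.0, 1.19, -0.3]
[0.4, 0.0, 0.2] 0 0.45 [-0.23, 0.33, 1.62, -0.1, 1.62, -0.21]
[0.4, 0.0, 0.2] 3.141592653589793 -0.45 [-0.41, -0.18, 2.19, 0.26, 0.74, 2.57]
[0.4, 0.0, 0.2] 3.141592653589793 0 [-0.3, 0.06, 1.89, -0.0, 1.19, 2.85]
[0.4, 0.0, 0.2] 3.141592653589793 0.45 None
[0.49, -0.1, 0.2] 0 -0.45 [-0.56, 0.08, 1.95, 0.34, 0.76, -0.77]
[0.49, -0.1, 0.2] 0 0 [-0.44, 0.29, 1.62, -0.0, 1.24, -0.44]
[0.49, -0.1, 0.2] 0 0.45 [-0.36, 0.54, 1.31, -0.15, 1.71, -0.35]
[0.49, -0.1, 0.2] 3.141592653589793 -0.45 [-0.56, 0.08, 1.95, 0.34, 0.76, 2.38]
[0.49, -0.1, 0.2] 3.141592653589793 0 [-0.44, 0.29, 1.62, -0.0, 1.24, 2.71]
[0.49, -0.1, 0.2] 3.141592653589793 0.45 [-0.36, 0.54, 1.31, -0.15, 1.71, 2.8]
```

Run:
```python
from h import *
for n,p in (('hub',[.537,-.265,.16]),('shaft',[.594,.011,.175]),('key',[.451,-.127,.075])):
    env.reach(p,down()); env.hold(.3)
    f=grab('wrist',f'w_{n}.png'); np.savez(f'w_{n}.npz',**f); s=monitor.sense(); print(n,s['clock'],np.round(s['position'],4))
a=[cv2.imread(f'pics/w_{n}.png')[:, :] for n in('shaft','key')]
cv2.imwrite('pics/two.png',np.vstack([cv2.resize(x[20:400],None,fx=.75,fy=.75) for x in a]))
```

```text
hub 2.0917 [ 0.5368 -0.2653  0.1601]
shaft 3.5333 [0.594  0.0105 0.175 ]
key 4.775 [ 0.4514 -0.1268  0.0751]
```

View pics/w_shaft.png

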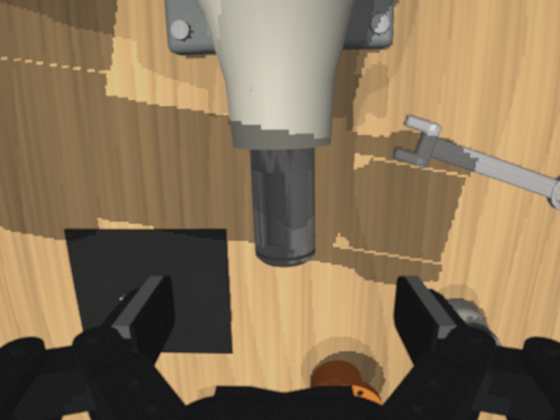

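View pics/w_key.png

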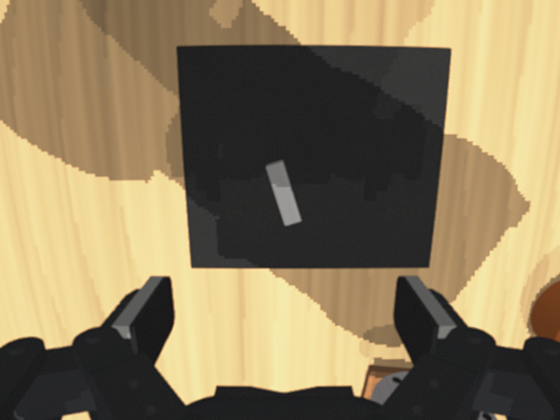

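View pics/w_hub.png

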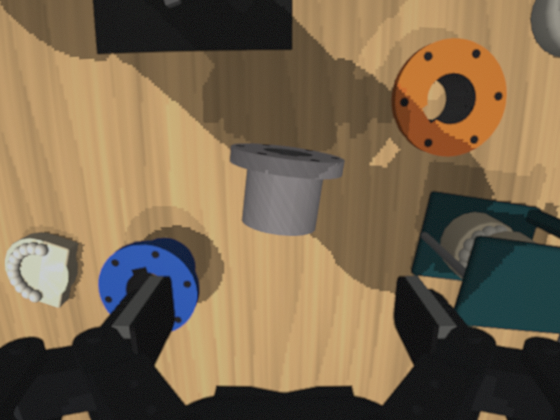

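The shaft spans cols 252–316, rows 150–265, but it lies in the arm's shadow. The key is at about (283, 193), tilted. The hub's flange is at (287, 160) and its boss end at (282, 232). I'll stretch the contrast on the shaft.

Run:
```python
from h import *
im=cv2.imread('pics/w_shaft.png')[140:272,240:330]; g=cv2.cvtColor(im,cv2.COLOR_BGR2GRAY)
e=np.clip((g.astype(float)-15)*255/85,0,255).astype(np.uint8)
h=cv2.imread('pics/w_hub.png')[140:240,225:350]; h=cv2.resize(np.clip((cv2.cvtColor(h,cv2.COLOR_BGR2GRAY)*1.4-20),0,255).astype(np.uint8),None,fx=3,fy=3)
a=cv2.resize(e,None,fx=4.4,fy=4.4,interpolation=cv2.INTER_CUBIC); c=np.zeros((600,800),np.uint8); c[:min(600,a.shape[0]),:396]=a[:600,:396]; c[:300,410:785]=h
cv2.imwrite('pics/crop1.png',c)
for r in (165,180,195,210,225,240): print(r,cv2.cvtColor(cv2.imread('pics/w_shaft.png'),cv2.COLOR_BGR2GRAY)[r,246:322].tolist())
```

```text
165 [118, 119, 117, 114, 96, 72, 56, 57, 59, 58, 58, 58, 58, 58, 61, 62, 61, 63, 65, 69, 74, 79, 82, 81, 83, 83, 82, 80, 74, 70, 68, 68, 72, 77, 81, 86, 87, 86, 85, 85, 84, 84, 83, 82, 81, 83, 85, 85, 87, 85, 84, 84, 83, 81, 81, 80, 81, 80, 79, 77, 77, 74, 76, 74, 71, 70, 67, 67, 84, 103, 114, 117, 115, 116, 115, 115]
180 [120, 123, 122, 122, 112, 89, 72, 67, 69, 69, 70, 71, 73, 79, 75, 71, 66, 62, 59, 56, 57, 57, 56, 60, 59, 59, 63, 60, 63, 64, 64, 64, 63, 65, 65, 65, 65, 64, 69, 80, 86, 86, 85, 86, 85, 85, 88, 89, 86, 86, 86, 87, 85, 84, 85, 84, 83, 82, 80, 81, 80, 79, 81, 83, 84, 79, 73, 70, 84, 106, 114, 115, 116, 115, 114, 115]
195 [126, 125, 122, 121, 117, 107, 87, 68, 69, 70, 69, 68, 67, 71, 75, 71, 68, 65, 62, 58, 56, 57, 57, 58, 58, 59, 60, 62, 62, 62, 63, 64, 63, 65, 64, 64, 64, 65, 66, 72, 76, 79, 80, 79, 80, 84, 87, 87, 87, 88, 86, 87, 86, 84, 85, 84, 83, 83, 82, 82, 80, 77, 81, 84, 83, 79, 75, 69, 81, 105, 116, 116, 116, 115, 114, 115]
210 [124, 124, 123, 120, 117, 113, 100, 84, 76, 79, 78, 73, 66, 69, 73, 75, 71, 66, 64, 61, 55, 55, 56, 56, 58, 60, 60, 60, 62, 62, 62, 62, 62, 64, 64, 63, 66, 65, 64, 68, 71, 73, 73, 74, 78, 82, 85, 87, 87, 86, 87, 86, 85, 86, 85, 85, 82, 83, 83, 82, 80, 80, 79, 81, 81, 79, 75, 70, 80, 105, 115, 115, 116, 115, 114, 115]
225 [124, 123, 123, 121, 117, 115, 108, 95, 81, 79, 80, 82, 78, 72, 78, 90, 89, 79, 74, 70, 61, 56, 55, 57, 60, 59, 62, 61, 64, 65, 65, 66, 66, 67, 68, 69, 70, 68, 67, 67, 66, 64, 67, 71, 76, 81, 85, 87, 86, 88, 86, 86, 86, 86, 86, 84, 85, 84, 84, 84, 85, 91, 96, 94, 93, 91, 86, 80, 85, 104, 115, 116, 113, 114, 114, 115]
240 [144, 140, 129, 120, 116, 113, 112, 107, 91, 80, 78, 81, 81, 77, 70, 73, 83, 83, 78, 73, 65, 59, 55, 58, 56, 60, 60, 62, 63, 65, 66, 64, 66, 67, 67, 68, 70, 70, 71, 68, 71, 72, 73, 81, 89, 95, 103, 108, 108, 108, 108, 107, 106, 105, 104, 103, 103, 101, 100, 100, 96, 94, 94, 92, 88, 86, 83, 79, 83, 104, 113, 117, 116, 113, 114, 115]
```

View pics/crop1.png

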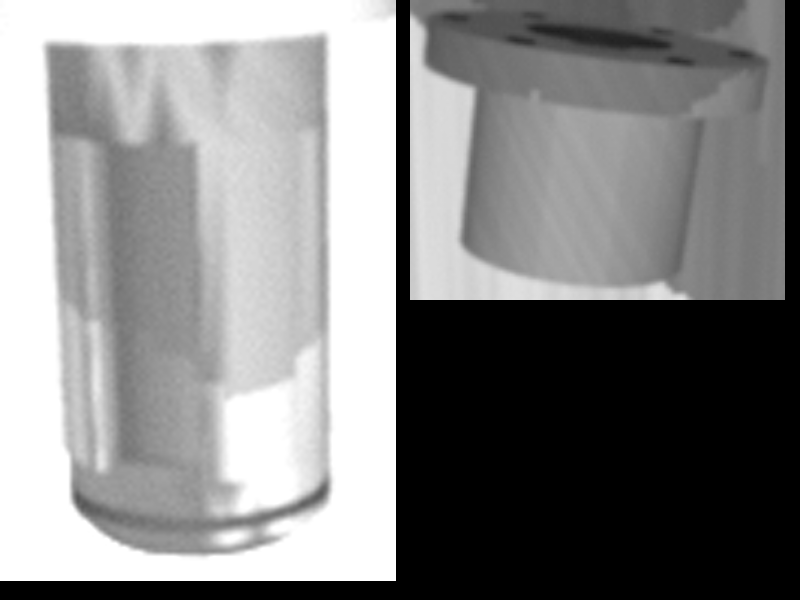

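The slot shows as the dark floor at about cols 265–285, rows 172–246. It sits left of the shaft's mid-line (col 283), so the slot faces −x by about 0.3 rad. Now I'll measure the key and the shaft axis.

Run:
```python
from h import *
f=dict(np.load('w_key.npz')); g=cv2.cvtColor(f['frame'],cv2.COLOR_RGB2GRAY)
m=np.zeros_like(g); m[140:250,240:330]=(g[140:250,240:330]>75)*255
c=max(cv2.findContours(m,cv2.RETR_EXTERNAL,cv2.CHAIN_APPROX_NONE)[0],key=cv2.contourArea)
P=np.array([onplane(f,u,v,.011)[:2] for u,v in c[:,0]],np.float32)*1000
r=cv2.minAreaRect(P);print('key',r, cv2.boxPoints(r).round(1).tolist())
f=dict(np.load('w_shaft.npz')); g=cv2.cvtColor(f['frame'],cv2.COLOR_RGB2GRAY).astype(float)
L=[]
for v in range(160,240,4):
    row=g[v-1:v+2].mean(0)
    a=next(u+(95-row[u])/(row[u+1]-row[u]) for u in range(245,275) if row[u]>95>=row[u+1])
    b=next(u+(95-row[u])/(row[u+1]-row[u]) for u in range(325,295,-1) if row[u]<95<=row[u+1])
    A,B=onplane(f,a,v,.13),onplane(f,b,v,.13); L.append([(A[0]+B[0])/2,(A[1]+B[1])/2,B[0]-A[0]])
L=np.array(L); p=np.polyfit(L[:,1],L[:,0],1); print('axis slope dx/dy',p,'width',L[:,2].round(4)[[0,5,10,15,-1]],'y',L[[0,-1],1])
print('res',np.std(L[:,0]-np.polyval(p,L[:,1])))
# shoulder/tip/slot rows on the top line
for n,u,v,z in(('shoulder',283,149,.146),('slot motor end',275,172.5,.141),('slot free end',276,245.7,.141),('taper start',285,258,.144)):print(n,onplane(f,u,v,z).round(4))
o,_=ray(f,0,0);print('cam',o)
```

```text
key ((451.54217529296875, -103.78544616699219), (10.688584327697754, 36.774009704589844), 17.6832332611084) [[440.8999938964844, -87.9000015258789], [452.0, -122.9000015258789], [462.20001220703125, -119.69999694824219], [451.0, -84.5999984741211]]
axis slope dx/dy [-0.02497181  0.59486939] width [0.032  0.032  0.032  0.0319 0.0321] y [0.05480568 0.01501902]
res 2.7665971049546484e-05
shoulder [0.594 0.062 0.146]
slot motor end [0.5902 0.0504 0.141 ]
slot free end [0.5904 0.0138 0.141 ]
taper start [0.5949 0.0085 0.144 ]
cam [0.59430255 0.08067069 0.31633255]
```

Both sizes check out: the shaft reads 32.0 mm wide and the key 10.7×36.8 mm. The shaft yaw is +0.025 rad and the key yaw +0.31 rad. I'll grasp the key by its top 3 mm and look at the slot along its estimated normal with the key in hand.

```bash
cat >> h.py <<'E'
YAW=.025
def tool(yaw,tilt):
    M=np.array([[0,0,1.],[0,1,0],[-1,0,0]])
    return Ro.from_euler('z',yaw)*Ro.from_euler('y',tilt)*Ro.from_matrix(M)
def axis_pt(y): return np.array([.59487-.02497*y,y,.130])
E
python3 - <<'E'
from h import *
assert np.allclose(tool(.3,0).as_matrix(),Ro.from_quat(down(.3)).as_matrix())
q=tool(.3085,0).as_quat()
env.reach([.4515,-.1038,.06],q); print(env.movel([.4515,-.1038,.0075],velocity=.06,guard=10))
print(monitor.sense()['position'],monitor.sense()['contact_force'])
env.close_gripper(30); s=monitor.sense(); print(s['finger_gap'],s['position'],s['contact_force'])
env.movel([.4515,-.1038,.09],velocity=.12)
R=tool(YAW,-.30); n=-R.apply([1,0,0]); yv=R.apply([0,1,0])
p=axis_pt(.032)+n*(.016+.025)-yv*.030
env.movel([.4515,-.1038,.20],velocity=.2)
env.reach(p,R.as_quat()); env.hold(.3)
f=grab('wrist','w_slot.png'); np.savez('w_slot.npz',**f); s=monitor.sense(); print(s['clock'],s['finger_gap'],s['position'],p); np.savez('s_slot.npz',p=s['position'],q=s['ee_rot'])
g=cv2.cvtColor(f['frame'][100:400,180:380],cv2.COLOR_RGB2GRAY).astype(float)
cv2.imwrite('pics/crop2.png',cv2.resize(np.clip((g-15)*255/130,0,255).astype(np.uint8),None,fx=2.0*1,fy=2.0,interpolation=cv2.INTER_CUBIC))
E
```

```text
False
[ 0.45170731 -0.10389134  0.00777489] [-0.32237181  0.45230376  0.59365131]
0.10173652361256814 [ 0.45157874 -0.10382529  0.00762702] [-0.8250404   0.11681303  2.68412353]
9.4417 0.09792536661486333 [0.58261972 0.00112327 0.1694166 ] [0.58270834 0.0017065  0.1691688 ]
```

View pics/crop2.png

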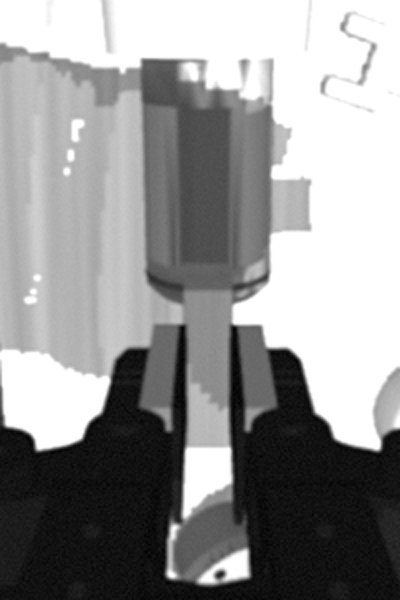

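The slot is now seen nearly straight on, at crop cols 178–232 and rows 108–264, with the key held square at cols 185–232. I'll measure the edges at subpixel level.

Run:
```python
from h import *
f=dict(np.load('w_slot.npz')); s=np.load('s_slot.npz'); g=cv2.cvtColor(f['frame'],cv2.COLOR_RGB2GRAY).astype(float)
for v in (170,190,210): print(v,g[v-3:v+4,246:322].mean(0).round().astype(int).tolist())
for u in (275,283,290): print('col',u,g[145:250,u-3:u+4].mean(1).round().astype(int).tolist())
for v in (255,300): print('key row',v,g[v-2:v+3,262:304].mean(0).round().astype(int).tolist())
print('keycol',g[225:340,278:288].mean(1).round().astype(int).tolist())
```

```text
170 [111, 111, 111, 112, 107, 91, 74, 68, 70, 72, 72, 73, 73, 74, 75, 76, 73, 72, 73, 73, 74, 74, 67, 60, 55, 54, 53, 54, 54, 55, 55, 55, 56, 56, 56, 56, 56, 56, 56, 55, 56, 56, 56, 56, 56, 56, 57, 57, 62, 70, 76, 77, 77, 77, 77, 79, 80, 82, 81, 80, 79, 79, 77, 77, 75, 74, 72, 71, 75, 82, 91, 105, 111, 112, 112, 113]
190 [111, 110, 110, 110, 107, 96, 79, 69, 69, 72, 73, 72, 73, 74, 75, 76, 74, 71, 68, 67, 67, 68, 67, 62, 56, 54, 54, 53, 54, 54, 55, 56, 56, 56, 55, 56, 56, 57, 56, 56, 56, 56, 56, 55, 56, 56, 56, 57, 63, 70, 72, 71, 70, 72, 73, 78, 80, 81, 81, 80, 79, 78, 78, 76, 76, 74, 71, 71, 76, 95, 121, 132, 134, 135, 136, 136]
210 [111, 109, 109, 109, 110, 106, 89, 72, 68, 70, 72, 73, 73, 74, 75, 76, 76, 73, 69, 64, 61, 64, 67, 64, 57, 54, 53, 53, 54, 53, 54, 55, 56, 56, 55, 56, 56, 56, 55, 56, 56, 55, 56, 56, 56, 56, 56, 58, 64, 69, 67, 64, 65, 69, 75, 79, 81, 81, 81, 79, 79, 79, 77, 76, 75, 73, 72, 71, 74, 86, 102, 109, 112, 112, 113, 112]
col 275 [70, 69, 69, 67, 65, 64, 63, 61, 60, 57, 55, 54, 55, 55, 55, 55, 55, 55, 55, 54, 55, 54, 55, 55, 54, 54, 55, 54, 54, 54, 54, 54, 55,
[... 1346 characters left out ...]
ey row 300 [69, 69, 67, 57, 41, 25, 21, 22, 20, 20, 31, 63, 95, 107, 110, 110, 111, 111, 110, 111, 111, 109, 103, 96, 93, 92, 91, 89, 87, 87, 89, 83, 61, 34, 21, 21, 23, 19, 21, 32, 52, 64]
keycol [56, 56, 55, 55, 56, 56, 60, 64, 66, 66, 66, 65, 64, 64, 64, 64, 65, 65, 65, 70, 79, 86, 88, 88, 88, 88, 88, 88, 88, 88, 88, 88, 88, 88, 88, 88, 88, 88, 88, 87, 88, 87, 88, 88, 88, 88, 87, 88, 88, 87, 88, 88, 87, 87, 87, 87, 87, 87, 87, 87, 87, 87, 87, 87, 87, 87, 89, 91, 92, 92, 93, 97, 102, 104, 103, 102, 106, 109, 110, 110, 110, 110, 110, 110, 110, 110, 110, 109, 109, 109, 109, 109, 109, 109, 109, 108, 108, 108, 121, 150, 175, 184, 182, 178, 175, 172, 165, 162, 162, 161, 161, 161, 161, 161, 161]
```

Measurements in the tool frame, with the held key as reference:
- **Angle:** the slot centre is 0.81 mm left of the axis at lip radius, so the slot angle is about −0.354 rad.
- **Lateral:** the shaft axis lies exactly on the tool plane.
- **Along the shaft:** the key must advance about 31 mm.

I'll move to hover and lower with a light guard.

```bash
cat >> h.py <<'E'
TH=-.354
def settle(p,R,v=.05,n=2):
    """line to p, then trim the standing error"""
    c=np.array(p,float)
    env.movel(c,velocity=v,frame=None)
    for _ in range(n):
        env.hold(.15); e=np.array(p)-monitor.sense()['position']; c=c+e
        if np.linalg.norm(e)>.00015: env.movel(c,velocity=.02)
    return c
def show(R,ref):
    s=monitor.sense(); d=R.inv().apply(s['position']-ref); fo=R.inv().apply(s['contact_force'])
    print('tool-frame rel ref mm',(d*1000).round(2),'F',fo.round(1),'roterr',(R.inv()*Ro.from_quat(s['ee_rot'])).as_rotvec().round(4),'t',round(s['clock'],1),'gap',round(s['finger_gap'],3)); return d
E
python3 - <<'E'
from h import *
s0=np.load('s_slot.npz'); R0=Ro.from_quat(s0['q']); print('yaw/tilt err',(tool(YAW,-.3).inv()*R0).as_rotvec().round(4))
R=tool(YAW,TH); n=-R.apply([1,0,0]); y=R.apply([0,1,0])
a=s0['p']-0; # axis point under the view pose
t=(a[2]-.13)/R0.apply([-1,0,0])[2]; a=a+R0.apply([1,0,0])*t; print('axis pt',a,axis_pt(a[1]))
ref=a+y*.0311; np.save('ref.npy',ref); print('ref',ref)
env.reach(ref+n*.034,R.as_quat())
c=settle(ref+n*.030,R); show(R,ref)
off=c-(ref+n*.030)
print('contact',env.movel(c-n*.0138,velocity=.015,guard=4)); show(R,ref)
E
```

```text
yaw/tilt err [ 0.0006 -0.0002 -0.0004]
axis pt [0.59481786 0.0014108  0.13      ] [0.59483477 0.0014108  0.13      ]
ref [0.59404044 0.03250109 0.13      ]
tool-frame rel ref mm [-29.97  -0.03   0.  ] F [ 0.3 -0.  -0.4] roterr [ 0. -0. -0.] t 10.8 gap 0.099
contact False
tool-frame rel ref mm [-16.26  -0.03   0.06] F [0.7 1.  0.4] roterr [ 0.     -0.0002 -0.    ] t 11.8 gap 0.1
```

The key went into the slot without contact; its underside is at a radius of about 11.7 mm, well below the 15 mm lip. I'll ease it down, release, and look.

Run:
```python
from h import *
R=tool(YAW,TH); n=-R.apply([1,0,0]); y=R.apply([0,1,0]); ref=np.load('ref.npy')
p=np.array(monitor.sense()['position'])
print(env.movel(p-n*.0007,velocity=.01,guard=4)); show(R,ref)
env.release(); show(R,ref)
env.movel(ref+n*.041,velocity=.1)
env.movel(ref+n*.041-y*.030,velocity=.15); env.hold(.3)
f=grab('wrist','w_key2.png'); np.savez('w_key2.npz',**f); show(R,ref)
g=cv2.cvtColor(f['frame'][100:300,180:380],cv2.COLOR_RGB2GRAY).astype(float)
cv2.imwrite('pics/crop3.png',cv2.resize(np.clip((g-15)*255/130,0,255).astype(np.uint8),None,fx=3,fy=3,interpolation=cv2.INTER_CUBIC))
for v in (170,190,210): print(v,g[v-103:v-96,66:142].mean(0).round().astype(int).tolist())
```

```text
False
tool-frame rel ref mm [-15.69  -0.06   0.19] F [-1.5 -0.  -0. ] roterr [ 0.     -0.0003 -0.    ] t 12.1 gap 0.1
tool-frame rel ref mm [-15.55  -0.04   0.06] F [-0.3  0.7 -0.1] roterr [-0.  0. -0.] t 12.8 gap 0.999
tool-frame rel ref mm [-4.097e+01 -2.957e+01 -2.000e-02] F [ 0.4  0.4 -1. ] roterr [-0.0005  0.0001  0.0002] t 13.9 gap 0.999
170 [98, 97, 94, 92, 90, 81, 68, 59, 61, 63, 64, 64, 64, 65, 66, 66, 66, 66, 65, 65, 65, 66, 66, 62, 60, 69, 76, 77, 78, 78, 79, 79, 78, 78, 79, 78, 78, 78, 77, 77, 78, 79, 79, 79, 80, 81, 75, 60, 50, 47, 54, 62, 67, 68, 68, 67, 67, 68, 69, 69, 68, 67, 71, 78, 80, 78, 76, 72, 75, 95, 124, 145, 153, 155, 155, 155]
190 [97, 95, 93, 91, 87, 78, 69, 61, 60, 62, 63, 64, 64, 65, 66, 66, 67, 67, 64, 61, 60, 60, 61, 60, 61, 68, 75, 77, 77, 77, 78, 77, 77, 77, 78, 78, 77, 77, 77, 77, 77, 78, 78, 79, 79, 80, 73, 60, 49, 48, 56, 63, 64, 63, 63, 63, 65, 69, 69, 73, 81, 86, 82, 75, 69, 67, 66, 65, 65, 74, 92, 108, 114, 115, 113, 108]
210 [96, 94, 91, 89, 89, 86, 76, 65, 61, 61, 63, 64, 64, 64, 65, 66, 67, 67, 65, 62, 58, 55, 55, 56, 58, 63, 71, 75, 80, 87, 92, 94, 94, 94, 94, 94, 95, 91, 82, 77, 77, 76, 77, 77, 79, 79, 74, 59, 48, 49, 56, 61, 60, 57, 58, 61, 65, 69, 70, 70, 69, 68, 67, 66, 65, 64, 62, 61, 64, 74, 87, 93, 94, 94, 94, 93]
```

View pics/crop3.png

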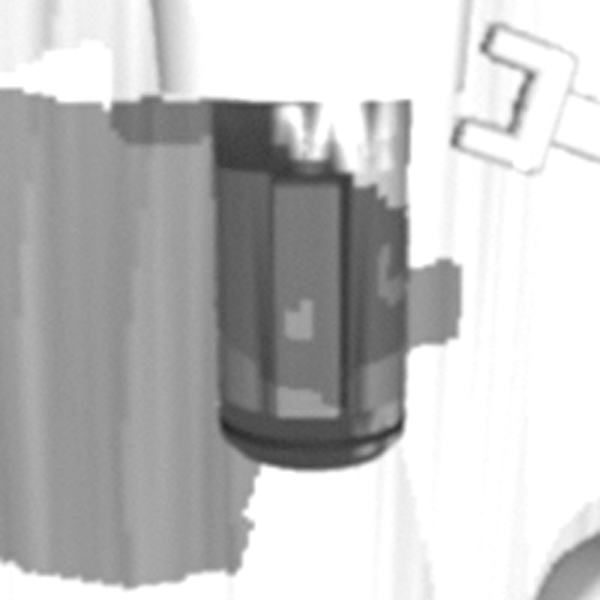

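The key lies in the slot, at crop cols 273–345 and rows 180–417, resting on its lower (left) wall. Next is the hub: I'll measure its axis from the earlier picture and look at the flange face obliquely to read the keyway roll.

Run:
```python
from h import *
p=np.array(monitor.sense()['position'])
env.movel(p+[0,0,.06],velocity=.2)
f=np.load('w_hub.npz'); w=eyes.grab_frame('wrist'); s=monitor.sense()
ph=-.57; R=Ro.from_euler('x',ph)*tool(0,0)
Cw=np.linalg.inv(np.array(w['view'])); Rt=Ro.from_quat(s['ee_rot']); off=Rt.inv().apply(Cw[:3,3]-s['position']); ax=R.apply(Rt.inv().apply(Cw[:3,2])); print('optical',ax)
cam=np.array([.538,-.232,.055])-ax*.24; P=cam-R.apply(off); print(P)
env.reach(P,R.as_quat()); env.hold(.3); f=grab('wrist','w_face.png'); np.savez('w_face.npz',**f); print(monitor.sense()['clock'])
c=proj(f,[.538,-.232,.05]); print(c)
u,v=c.astype(int); g=cv2.cvtColor(f['frame'],cv2.COLOR_RGB2GRAY)[v-75:v+75,u-90:u+90]; cv2.imwrite('pics/crop4.png',cv2.resize(g,None,fx=4,fy=4,interpolation=cv2.INTER_CUBIC)); print(u-90,v-75)
# boss silhouettes in the first picture
f=dict(np.load('w_hub.npz')); g=cv2.cvtColor(f['frame'],cv2.COLOR_RGB2GRAY).astype(int)
for v in (190,200,210,220): print(v,g[v,236:262].tolist(),g[v,308:334].tolist())
print('flange L/R',g[165,222:246].tolist(),g[165,330:352].tolist())
```

```text
optical [ 0.00177234 -0.75276637 -0.65828538]
[ 0.53746191 -0.18732931  0.13135339]
15.5917
[283.71327976 209.79959558]
193 134
190 [168, 169, 169, 169, 167, 167, 166, 160, 134, 103, 91, 92, 96, 100, 101, 103, 106, 107, 109, 111, 111, 113, 118, 119, 120, 119] [116, 113, 111, 111, 110, 110, 108, 104, 102, 99, 95, 91, 90, 97, 105, 106, 107, 106, 105, 104, 102, 102, 102, 102, 104, 104]
200 [169, 168, 168, 169, 168, 167, 159, 134, 104, 90, 92, 95, 100, 103, 104, 105, 107, 109, 111, 111, 113, 116, 118, 117, 119, 118] [112, 112, 110, 107, 105, 105, 102, 100, 97, 93, 90, 93, 104, 106, 106, 107, 107, 107, 104, 103, 102, 102, 102, 103, 103, 104]
210 [169, 167, 167, 171, 170, 162, 135, 106, 93, 96, 99, 101, 102, 103, 104, 107, 109, 111, 114, 114, 115, 118, 119, 117, 117, 120] [108, 108, 105, 105, 102, 100, 98, 95, 90, 91, 100, 108, 110, 109, 106, 108, 108, 106, 105, 104, 102, 102, 103, 104, 105, 104]
220 [169, 168, 167, 169, 164, 144, 113, 93, 94, 97, 102, 104, 106, 109, 111, 110, 110, 111, 112, 114, 115, 118, 120, 122, 121, 122] [107, 104, 101, 99, 98, 96, 91, 87, 92, 105, 111, 109, 109, 108, 107, 107, 109, 107, 105, 102, 102, 104, 104, 104, 105, 106]
flange L/R [156, 156, 161, 166, 169, 170, 170, 166, 166, 165, 164, 160, 154, 142, 127, 113, 99, 92, 90, 90, 88, 90, 90, 92] [93, 95, 96, 100, 100, 103, 103, 97, 96, 94, 94, 90, 88, 92, 101, 105, 106, 103, 102, 103, 106, 108]
```

View pics/crop4.png

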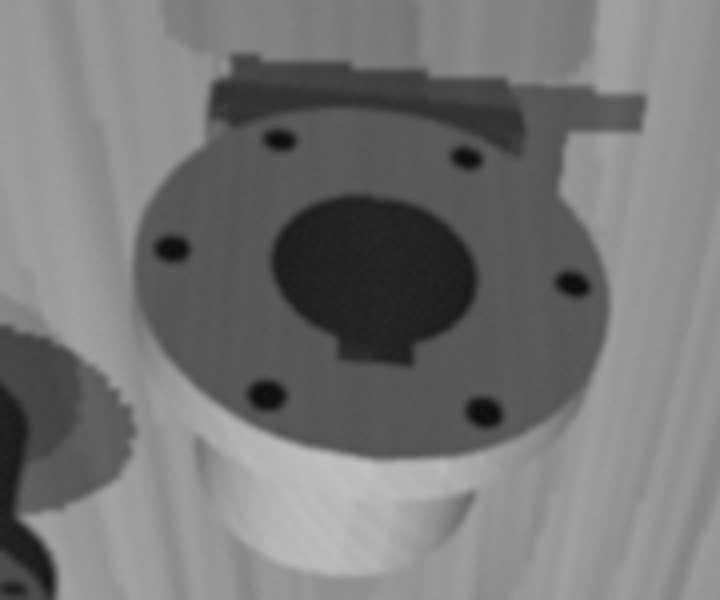

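The flange face shows the bore centre at crop (375, 270) and the keyway at (376, 352), i.e. straight up. Now I'll compute yaw, axis, face position and roll by casting rays.

Run:
```python
from h import *
f=dict(np.load('w_hub.npz')); M=[]
for v,a,b in((190,244.1,321),(200,243.1,319.5),(210,242.15,318),(220,241.45,316.7)):
    A,B=onplane(f,a,v,.05),onplane(f,b,v,.05); M.append(np.r_[(A+B)/2,B[0]-A[0]])
M=np.array(M);p=np.polyfit(M[:,1],M[:,0],1);print('slope,x0',p,'w',M[:,3].round(4),'resid',(M[:,0]-np.polyval(p,M[:,1])).round(5))
psi=-np.arctan(p[0]); print('hub yaw',psi)
f=dict(np.load('w_face.npz')); d=np.array([-np.sin(psi),np.cos(psi),0])
g=cv2.cvtColor(f['frame'],cv2.COLOR_RGB2GRAY)
px=np.array([[280,140],[467,158],[573,284],[484,412],[267,396],[172,249]])/4+[193,134]
def face(y0,px):
    a=np.array([np.polyval(p,y0),y0,.05]); e=np.array([d[1],-d[0],0]); out=[]
    for u,v in px:
        o,r=ray(f,u,v); X=o+r*((a-o)@d)/(r@d); out.append([(X-a)@e,X[2]-.05])
    return np.array(out)
from scipy.optimize import brentq
y0=brentq(lambda y:face(y,px)[:,1].mean(),-.30,-.18); F=face(y0,px)
print('face y',y0,'x',np.polyval(p,y0),'holes mm',(F*1000).round(1).tolist(),'mean x',F[:,0].mean())
c=F-F.mean(0); print('hole r',np.linalg.norm(c,axis=1).round(4),'ang',np.degrees(np.arctan2(c[:,1],c[:,0])).round(1))
k=face(y0,np.array([[338,358],[414,365],[375,362],[375,269],[135,268],[609,300],[365,107],[395,458]])/4+[193,134]); print('keyway roof corners, mid, bore c, flange extremes mm',(k*1000).round(1).tolist())
```

```text
slope,x0 [0.11568332 0.56519919] w [0.0525 0.0525 0.0525 0.0525] resid [ 4.e-05 -2.e-05 -6.e-05  5.e-05]
hub yaw -0.11517137589473733
face y -0.22335969403401892 x 0.5393601967855319 holes mm [[-15.4, -27.6], [16.5, -27.1], [32.3, 0.3], [16.4, 27.4], [-15.3, 27.3], [-31.3, -0.4]] mean x 0.000528929300680863
hole r [0.0319 0.0315 0.0317 0.0317 0.0316 0.0318] ang [-120.   -59.5    0.6   59.9  120.1 -179.3]
keyway roof corners, mid, bore c, flange extremes mm [[-5.1, 19.2], [6.3, 19.5], [0.4, 19.5], [0.5, 0.5], [-36.6, 4.2], [37.8, 3.2], [-1.0, -38.0], [3.2, 36.8]]
```

Hub pose: yaw −0.115, roll about 0 (holes at 0, ±60°, ±120°), face at (0.5395, −0.2234), with hole circle and flange sizes consistent. I'll grasp the boss.

```bash
cat >> h.py <<'E'
HT=-.385
E
python3 - <<'E'
from h import *
psi=-.1152; d=np.array([-np.sin(psi),np.cos(psi),0]); c=np.array([.5397,-.2234,.05])-.030*d
R=tool(psi,0); g=c.copy(); g[2]=.028; up=g+[0,0,.105]
env.reach(up,R.as_quat()); settle(g+[0,0,.07],R,v=.1,n=1)
print(env.movel(g,velocity=.08,guard=8)); env.hold(.2); s=monitor.sense(); print(s['position'],s['contact_force'].round(2) if hasattr(s['contact_force'],'round') else s['contact_force'])
env.close_gripper(60); env.hold(.2); s=monitor.sense(); print('grip',s['position'],np.round(s['contact_force'],2),s['finger_gap'],s['clock'])
np.save('grip.npy',np.r_[s['position'],s['ee_rot']])
env.movel(np.array(s['position'])+[0,0,.03],velocity=.05); env.hold(.2); s=monitor.sense(); print('lift',np.round(s['contact_force'],2),np.round(s['ft_torque'],3),s['finger_gap'],s['clock'])
env.movel(np.array(s['position'])+[0,0,.11],velocity=.15)
E
```

```text
False
[ 0.536411   -0.25330082  0.02840343] [ 0.9  -0.05 -0.77]
grip [ 0.53580652 -0.25315476  0.02809944] [-5.22  0.24  5.23] 0.5940355257128758 19.0083
lift [ 0.59 -0.08 -2.01] [-0.006 -0.014  0.032] 0.5928983044738184 19.9583
```

```bash
cat >> h.py <<'E'
S=axis_pt(.0634); A=np.array([-np.sin(YAW),np.cos(YAW),0]); RH=tool(YAW,HT); HX=.0219; HY=.030
def hubpose(s,dx=0,dz=0):
    """TCP for hub face at s along the shaft from the shoulder (negative: out); dx,dz lateral trim in tool x,z"""
    return S+A*(s-HY)+RH.apply([HX+dx,0,dz])
E
python3 - <<'E'
from h import *
env.reach(hubpose(-.085),RH.as_quat())
c=settle(hubpose(-.075),RH); show(RH,hubpose(0))
off=c-hubpose(-.075)
f0=np.array(monitor.sense()['contact_force'])
f=grab('wrist','w_pre.png'); np.savez('w_pre.npz',**f)
f=grab('top','t_pre.png'); np.savez('t_pre.npz',**f)
hit=env.movel(hubpose(-.052)+off,velocity=.02,guard=4); d=show(RH,hubpose(0)); print(hit,'dF tool',RH.inv().apply(np.array(monitor.sense()['contact_force'])-f0).round(2))
g=np.load('w_pre.npz')['frame'][60:360,130:430,::-1]; t=cv2.resize(f['frame'][140:230,170:320,::-1],None,fx=3,fy=3)
k=np.zeros((600,760,3),np.uint8); k[:300,:300]=g; k[300:570,:450]=t; k[:300,310:760]=cv2.resize(g[0:200,0:300],(450,300)); cv2.imwrite('pics/pre.png',k)
E
```

```text
tool-frame rel ref mm [ 2.000e-02 -7.498e+01 -0.000e+00] F [ 0.5  0.2 -1.4] roterr [-0. -0. -0.] t 22.9 gap 0.593
tool-frame rel ref mm [ 2.000e-02 -5.206e+01 -0.000e+00] F [ 2.2  0.  -1.2] roterr [ 0.0001 -0.0001 -0.0001] t 24.3 gap 0.592
False dF tool [ 1.61 -0.16  0.17]
```

View pics/pre.png

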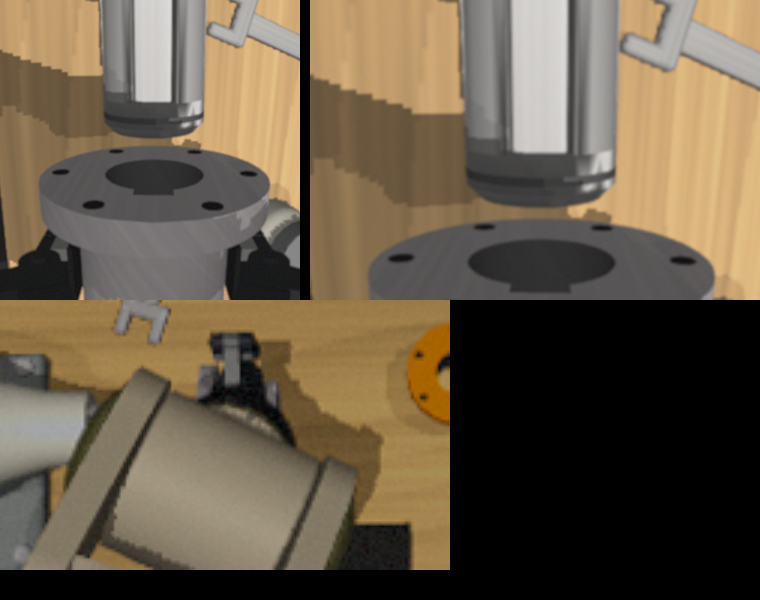

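Before insertion, the shaft, key, keyway and bore are all centred at cols 153–154. The hub is now 8 mm onto the shaft with only 1.6 N of side force. I'll continue in short guarded steps with a small compliance trim.

```bash
cat > ins.py <<'E'
from h import *
import sys
def run(s0,s1,step,dx,dz,f0,guard=5,v=.02):
    s=s0
    while s<s1-1e-6:
        s=min(s+step,s1); hit=env.movel(hubpose(s,dx,dz),velocity=v,guard=guard); env.hold(.1)
        st=monitor.sense(); F=RH.inv().apply(np.array(st['contact_force'])-f0); d=RH.inv().apply(st['position']-hubpose(0))*1000
        print(f's={s*1000:.1f} hit={hit} pos',d.round(2),'F',F.round(1),'M',np.round(RH.inv().apply(st['ft_torque']),2),'trim',round(dx*1e3,2),round(dz*1e3,2),round(st['clock'],1))
        if hit or abs(F[1])>6: break
        dx+=np.clip(F[0]*.00006,-.0002,.0002); dz+=np.clip(F[2]*.00006,-.0002,.0002)
    np.save('trim.npy',[s,dx,dz]); return s,dx,dz
E
python3 - <<'E'
from ins import *
f0=RH.apply([.5,.2,-1.4]); np.save('f0.npy',f0)
run(-.052,-.034,.0045,.0001,0,f0)
E
```

```text
s=-47.5 hit=False pos [ 1.100e-01 -4.741e+01 -3.000e-02] F [ 0.3 -0.1  0.4] M [-0.04  0.37  0.03] trim 0.1 0.0 24.8
s=-43.0 hit=False pos [  0.13 -42.96   0.  ] F [ 0.4 -0.2  0.7] M [-0.05  0.39  0.08] trim 0.12 0.03 25.2
s=-38.5 hit=False pos [ 1.400e-01 -3.843e+01  3.000e-02] F [-0.4  1.  -0.1] M [-0.03  0.44  0.11] trim 0.14 0.07 25.7
s=-34.0 hit=False pos [  0.11 -33.95   0.05] F [-0.4 -0.1 -1.1] M [-0.02  0.44  0.11] trim 0.12 0.06 26.2
```

Run:
```python
from ins import *
f0=np.load('f0.npy'); s,dx,dz=np.load('trim.npy')
s,dx,dz=run(s,-.004,.006,dx,dz,f0)
if s>-.0041:
    run(s,.005,.0015,dx,dz,f0,guard=4,v=.01)
```

```text
s=-28.0 hit=False pos [ 1.200e-01 -2.796e+01 -1.000e-02] F [ 0.2 -0.   0.6] M [0.03 0.37 0.03] trim 0.1 -0.0 26.7
s=-22.0 hit=False pos [ 1.000e-01 -2.194e+01  2.000e-02] F [ 0.3  0.  -0.6] M [-0.05  0.46  0.09] trim 0.11 0.04 27.3
s=-16.0 hit=False pos [  0.14 -15.92  -0.05] F [-0.2  0.3 -0.5] M [0.01 0.53 0.07] trim 0.13 0.0 27.8
s=-10.0 hit=False pos [ 0.12 -9.93 -0.03] F [-0.1  0.   0.4] M [-0.06  0.45  0.18] trim 0.12 -0.02 28.4
s=-4.0 hit=False pos [ 0.12 -3.92 -0.03] F [-0.9 -0.2 -0.9] M [-0.02  0.54  0.07] trim 0.11 0.0 28.9
s=-2.5 hit=False pos [ 0.07 -2.49 -0.04] F [ 0.   0.5 -0.5] M [-0.05  0.46  0.13] trim 0.05 -0.05 29.3
s=-1.0 hit=False pos [ 0.06 -0.97 -0.05] F [-0.7 -0.3 -0.7] M [-0.03  0.38  0.04] trim 0.05 -0.08 29.7
s=0.5 hit=True pos [ 0.25  0.13 -0.31] F [-3.8 -1.8  3. ] M [-0.05 -0.13 -0.14] trim 0.01 -0.12 30.1
```

Contact came at about +0.1 mm, where the shoulder was expected. I'll make one more gentle push to confirm a hard stop.

Run:
```python
from ins import *
f0=np.load('f0.npy')
for s in (.001,.002):
    hit=env.movel(hubpose(s,.00005,-.00005),velocity=.008,guard=8); st=monitor.sense()
    print(s,hit,(RH.inv().apply(st['position']-hubpose(0))*1000).round(2),'F',RH.inv().apply(np.array(st['contact_force'])-f0).round(1))
    if hit: break
f=grab('wrist','w_home.png'); np.savez('w_home.npz',**f)
g=f['frame'][60:360,130:430,::-1]; cv2.imwrite('pics/home.png',cv2.resize(g,(600,600)))
```

```text
0.001 True [ 0.26  0.16 -0.35] F [-3.4 -1.1  1.4]
```

View pics/home.png

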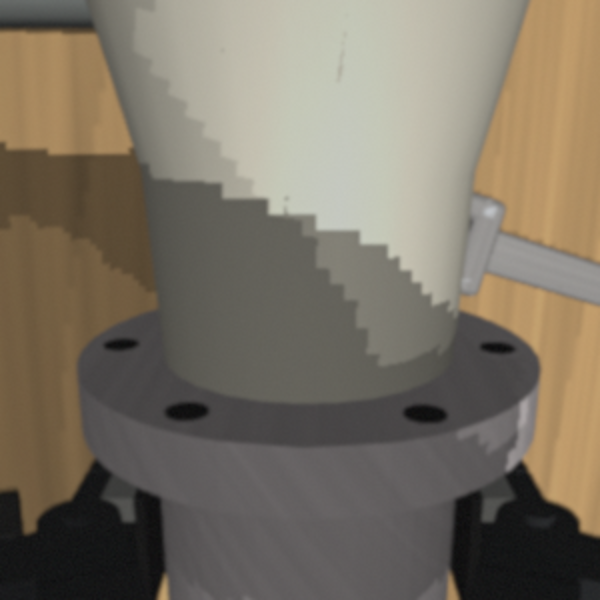

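The flange face is tight against the nose, with no gap at the nose base (ellipse at about (310, 400)), and the arm has met a hard stop. I'll let go, back off, and check seating with a very light push on the boss end.

Run:
```python
from ins import *
p=np.array(monitor.sense()['position'])
env.movel(p-A*.0001,velocity=.01); env.release(); env.hold(.2)
n=-RH.apply([1,0,0]); p=np.array(monitor.sense()['position'])
env.movel(p+n*.085,velocity=.12)
# fingers shut, beyond the boss end, then a light push towards the shoulder
q=S-A*.080+n*.0235
env.movel(S-A*.085+n*.07,velocity=.15); env.close_gripper(20); env.movel(S-A*.085+n*.0235,velocity=.1); env.hold(.2)
hit=env.movel(S-A*.0575+n*.0235,velocity=.015,guard=3); d=RH.inv().apply(np.array(monitor.sense()['position'])-S)*1000; print('push',hit,d.round(2),monitor.sense()['contact_force'])
env.movel(S-A*.075+n*.0235,velocity=.05); env.movel(S-A*.075+n*.06,velocity=.15)
env.movel(S-A*.055+n*.085,velocity=.15); env.hold(.3)
f=grab('wrist','w_end.png'); np.savez('w_end.npz',**f); f2=grab('top'); print(monitor.sense()['clock'])
cv2.imwrite('pics/end.png',np.hstack([f['frame'][:, :,::-1][:380,130:430],cv2.resize(f2['frame'][140:240,170:290,::-1],(456,380))]))
```

```text
push True [-2.347e+01 -6.003e+01  5.000e-02] [-0.87688076 -2.66435661  3.11723729]
37.3
```

View pics/end.png

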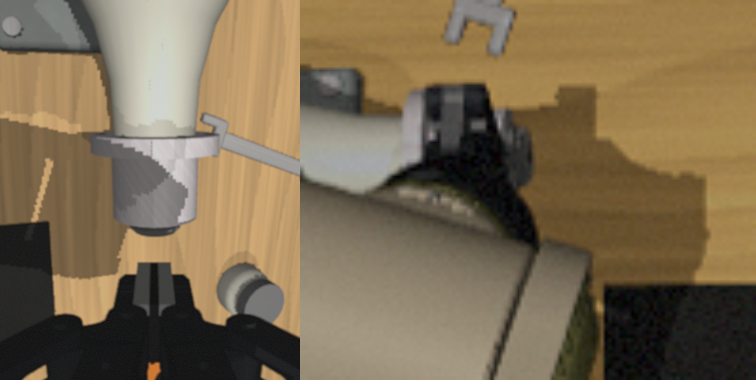

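The hub is seated against the nose. The push stopped at 3 N with the finger centre 60.0 mm from the shoulder (61 expected when home). I'll retreat and hand in.

Run:
```python
from h import *
p=np.array(monitor.sense()['position']); env.movel(p-A*.03+[0,0,.05],velocity=.15); env.hold(.3)
s=monitor.sense(); print(s['clock'],np.round(s['contact_force'],2)); job.hand_in()
```

```text
38.1417 [ 0.09 -0.31 -0.17]
the job is handed in; nothing more can be done
```

I laid the key in the keyseat, slid the hub on over it up to the shoulder, let go and handed in at 38 s. No verdict was reported.

**Key:** I found the slot by eye at about −0.355 rad, facing the robot. The key went in with less than 2 N of force. On release its underside was about 11.1 mm from the shaft axis, and the next picture showed it lying in the slot. I did not press on it afterwards to confirm the floor.

**Hub:** It slid on with side and axial forces of about 1 N, up to a hard stop within 0.2 mm of where I expected the shoulder.

**Last checks:**
- **Flange:** the last pictures show it flush on the nose.
- **Push test:** a light 3 N push on the boss end met resistance with the finger centre 60.0 mm from my shoulder estimate, against 61 mm expected. The two differ by 1 mm, about the error of my estimate of where the shoulder is along the shaft.
- **Retreat:** the arm was clear, with the force reading near zero.
- **Other things on the bench:** I meant to touch none of them, but I did not measure their positions again at the end.

**Discrepancies:**
- The first closing on the hub pushed it by about 0.6 mm, with about 5 N sideways and 5 N upwards.
- The second push of the hub towards the shoulder tripped its 8 N guard at once. The reading just afterwards was only about 4 N.

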